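# Complete the pigment row under the dust cover

### The arm

A 6-joint arm with a two-finger parallel gripper is mounted at the origin on a cart in front of the work surface, level with it; the furniture and walls round the work are solid. World frame = base frame: x ahead of the robot, y to its left, z up, the work surface at z = 0. Lengths are in m, angles in rad, forces in N, time in s.
With the tool pointing down it reaches from about 0.3 to 0.875 m from the base axis. Payload 6.4 kg.
Tool frame: the origin (TCP) lies between the finger pads; the fingertips stand 14 mm ahead of it and the grasp point (between the pads) lies 5 mm behind it (manip.finger_overhang is the distance from the TCP to the fingertips, in m); z points along the fingers, y is the line along which they close (so a half turn about z gives the same grasp; the last joint's range is limited). The gripper opens to 85 mm and grips with 20 to 120 N. Pads are 22 mm wide; open, the fingers measure 114 mm over their backs; the gripper's body (76 mm by 85 mm) begins 54 mm behind the grasp point. The pads swing forward as they close: fully open they stand 13 mm farther back than shut.
Start: joints at [-1.552, 0.181, 1.607, -0, 1.354, -0.206], TCP at [0.128, -0.561, 0.245] pointing down, gripper open.
Joint ranges: [-2.99, 2.99], [-0.89, 2.07], [0.3, 2.58], [-1.14, 4.28], [0, 2.63], [-3.12, 3.12]. Speed limits (rad/s): [2.57, 2.57, 3.01, 3.14, 3.14, 3.14].

### API

Orientations are given as a rotation vector (axis times angle).
In Python, from bench import manip gives the robot as it stands.
- The arm moves only by the tool arm_command, never from a script. Its argument "moves" is one flat list of numbers, 7 for each row, row after row: the turn, a rotation vector about the world's x, y, z as a fraction of full scale, then the shift along the world's x, y, z as a fraction of full scale, then the closure, from 0 (fully open) to 1 (shut). In form: [wx, wy, wz, tx, ty, tz, claw, wx, wy, wz, tx, ty, tz, claw, ...]. A call has 1 to 20 rows; each row is the pose to reach, as a shift and turn from the pose commanded when the call began, turning the shorter way round; what a row does not reach only later rows make up. Full scale, the value 1, is 1 m for a shift and 360 degrees for a turn. A row lasts 1/12 s, in which the tool goes at most 41.7 mm and 7.16 degrees, less where a joint would pass 70% of its speed; a pose out of reach is approached as far as the arm can. A call with a number of a shift or a turn outside -1 to 1 is refused whole. A call with a gripper value outside its range is refused whole. The fingers move at their own pace and stop on an object; the grip force is fixed at half the most. Time passes only in rows, so rows that repeat a pose let the fingers close. It gives the time, the measured TCP pose, the force, the opening and the grip force at its end, in the units of the state.
- manip.get_obs(): the state, without advancing time (a new reading comes with each control period).
- manip.snapshot(name): name is "scene" or "top" or "wrist"; returns (picture, depth): 420x560x3 uint8, red, green, blue; 420x560 float32, m along the optical axis (not along the pixel's ray), 0 where there is no reading.
- manip.camera_model(name): a dict with "camera_matrix" (3x3 intrinsics, pixels), "cam_to_world" (4x4, takes a point from camera to world coordinates). Camera axes: x right, y up, looking along -z (the intrinsics and any distortion apply to the point x, -y, -z); pixel columns grow to the right and rows downward; lengths in m; the calibration is good to about 2 mm. A picture is of the moment at which its call begins: read the wrist's pose just before it. camera_model takes no time and is no camera call; for the wrist camera it gives the pose at the moment of the call.
- manip.close_job(): hands the job in; it is judged then, once.
The state is a dict: "time_s": time; "joint_pos": joint angles; "dq": joint speeds; "joint_torque": joint torques, N m; "eef_pos": TCP position; "orientation": TCP orientation; "force": force on the tool from outside, world axes, zero at the start; "wrist_torque": the same for the moment, N m; "opening": opening from 0.0 (shut) to 1.0 (fully open); "finger_force": force on a finger pad.
Only numpy, scipy, OpenCV 4.12 (cv2) and the standard library are available. Lean on these libraries where they do the work, as an engineer would, in place of code of your own. Each camera call takes 0.05 s, during which the arm holds its last target. There are 200 camera calls.

### The job

Lift the clear dust cover of the sloping pigment rack right back until it rests on its stop. The red jar already stands on the rack; first take the blue pigment jar and then the teal one from the table and stand them on the rack to complete the row (from left to right, as seen from the robot: red, blue, teal), each standing square to the sloping board, close to the front lip and to its neighbour, with gaps under 1 cm. Lower each jar, tilted to match the board, until it stands on it before you let go, leave the cover open, and do not disturb the glue bottle, green tape roll and tape measure.

Things in the scene. Friction and masses are not known exactly. Their poses are not given: they have to be found in the camera images.
- rack: light wooden pigment rack, fixed to the table, 150 x 216 mm on plan. Origin: centre of its foot on the table; x points to its back, y to its left, z up. Its shelf slopes 28 degrees down towards its front.
- shelf: sloping board, inside 92 mm deep (x 0 to 92) and 200 wide (y +-100); front lip 10 mm high, 8 thick (x -8 to 0); side and back walls 62 high. Origin: on the board's surface at the lip's inner face, mid-width. x runs up the slope to the back, y left along the row, z square to the board, leaning 28 degrees from vertical to the front. Jars stand on z = 0 with their side against the lip.
- cover (a joint): hinge of the dust cover: 0 rad shut (parallel to the board, 64 mm above it), 2.2 rad fully open on its stop, leaning back past upright. It falls shut by itself if let go before it is upright (about 2.06 rad) and falls to its stop beyond that. 100 g.
- cover_tab (a point): grip point on the black finger tab that sticks out of the middle of the cover's front edge, in its plane: 26 mm wide along the hinge's direction, 7 mm thick, reaching from the cover's edge, 29 mm behind this point, to 14 mm in front of it. Axes of the cover: x to the hinge, y along it, z out of its upper face. Pinched by its sides (along y) it can turn between the fingers.
- cover_hinge (a point): middle of the cover's hinge line at the top of the rack's back wall; the hinge axis is the shelf's y axis and the tab's grip point turns about it at 144 mm radius. Its axes are those of the shelf.
- red_pigment: small round jar of red-brown pigment with a mustard-gold screw lid, 42 mm across and 49 mm tall (solid to the touch up to 44 mm), 50 g. It starts on the rack, against the lip, in the left half, under the shut cover. Origin: centre of its underside; z axis up through its lid.
- blue_pigment: small round jar of blue-violet pigment with a mustard-gold screw lid, 43 mm across and 51 mm tall (solid to the touch up to 46 mm), 50 g. It starts upright on the table. Origin: centre of its underside; z axis up through its lid.
- teal_pigment: small round jar of teal green pigment with a mustard-gold screw lid, 45 mm across and 56 mm tall (solid to the touch up to 51 mm), 50 g. It starts upright on the table. Origin: centre of its underside; z axis up through its lid.
- glue_bottle: white glue bottle with a pointed cap, 50 mm across, 140 mm tall, standing on the table; leave it alone. Origin: centre of its underside.
- green_tape: roll of green tape lying flat, 92 mm across, 19 mm high; leave it alone. Origin: centre of its underside.
- tape_measure: yellow tape measure, 67 x 68 x 36 mm; leave it alone. Origin: centre of its underside.
Things that resemble listed ones, but are neither listed nor needed, are in the scene too. What is shaped like the blue_pigment but orange or pink is not meant.

How it is judged:
By the outcome, as a careful person would: the job done as asked, in the order asked, and still so for the second after the job is handed in, with the robot touching nothing.
It also fails if it takes over 67 s, if anything falls off the work surface, if the arm or the gripper's body presses on something with over 40 N, if the wrist force passes 120 N, or if a joint passes its speed limit or range.

## Working session

There is one attempt and no reset: what is moved stays moved. The work goes in short steps, Python scripts to look and compute and a tool call to move; the robot and the scene stay as the last step left them, time stands still between calls to the robot, and variables do not carry over. Pictures are saved under pics/ and viewed, at most 10 in all, crops included, and the job is handed in when it is done.

Besides the shell and the picture viewer there is one more tool, called by a JSON object that holds its "op" and its "data", one argument or row to a line. arm_command: Moves the arm, as the interface text tells. Its arguments: {"type":"object","properties":{"moves":{"type":"array","items":{"type":"number"}}},"required":["moves"]}

```bash
mkdir -p pics; ls
cat > h.py <<'E'
import numpy as np, cv2
from bench import manip
from scipy.spatial.transform import Rotation as R
def snap(n):
    m=manip.camera_model(n); p,d=manip.snapshot(n); return p,d,m
def pts(d,m):
    K=np.array(m["camera_matrix"]);T=np.array(m["cam_to_world"])
    v,u=np.mgrid[:d.shape[0],:d.shape[1]]
    X=np.stack([(u-K[0,2])/K[0,0]*d,-(v-K[1,2])/K[1,1]*d,-d],-1)
    W=X@T[:3,:3].T+T[:3,3]; W[d<=0]=np.nan; return W
def ray(m,u,v):
    K=np.array(m["camera_matrix"]);T=np.array(m["cam_to_world"])
    r=T[:3,:3]@np.array([(u-K[0,2])/K[0,0],-(v-K[1,2])/K[1,1],-1]); return T[:3,3],r/np.linalg.norm(r)
E
python3 - <<'E'
from h import *
import pickle
for n in("scene","top"):
    p,d,m=snap(n); pickle.dump((p,d,m),open(n+".pkl","wb"))
    cv2.imwrite(f"pics/{n}.png",cv2.resize(p[:,:,::-1],(800,600)))
    print(n,{k:(np.round(v,3).tolist() if not isinstance(v,(str,type(None))) else v) for k,v in m.items()})
print(manip.get_obs())
E
```

```text
pics
scene {'camera_matrix': [[491.328, 0.0, 280.713], [0.0, 491.328, 215.782], [0.0, 0.0, 1.0]], 'cam_to_world': [[-0.49, 0.354, -0.797, -0.487], [-0.872, -0.192, 0.451, 0.52], [0.006, 0.915, 0.403, 0.621], [0.0, 0.0, 0.0, 1.0]]}
top {'camera_matrix': [[474.799, 0.0, 277.471], [0.0, 474.799, 207.992], [0.0, 0.0, 1.0]], 'cam_to_world': [[0.004, 0.999, -0.038, 0.423], [-1.0, 0.004, -0.008, -0.041], [-0.008, 0.038, 0.999, 1.499], [0.0, 0.0, 0.0, 1.0]]}
{'time_s': 0.1, 'joint_pos': array([-1.55227551e+00,  1.81478547e-01,  1.60791378e+00,  1.75131211e-05,
        1.35382308e+00, -2.06323131e-01]), 'dq': array([ 0.00115425, -0.00283788, -0.0026084 , -0.00060927, -0.00067224,
       -0.00054599]), 'joint_torque': array([ 1.33122549e-04, -4.45875299e+01, -3.52237844e+01, -2.57224538e-04,
        4.10054796e-03,  7.05350828e-06]), 'eef_pos': array([ 0.12819882, -0.56003008,  0.24446482]), 'orientation': array([-3.12015758e+00, -3.52253575e-01, -2.65608241e-04]), 'force': array([ 0.53113975, -0.01569318, -0.26496239]), 'wrist_torque': array([ 0.00683606,  0.05161196, -0.02665565]), 'finger_force': 0.0, 'opening': 0.9961428081352335}
```

View pics/scene.png

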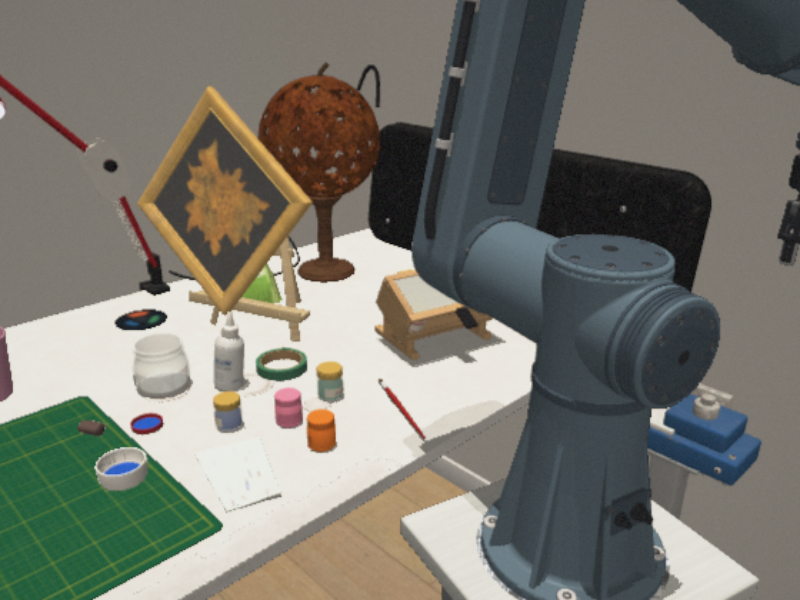

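View pics/top.png

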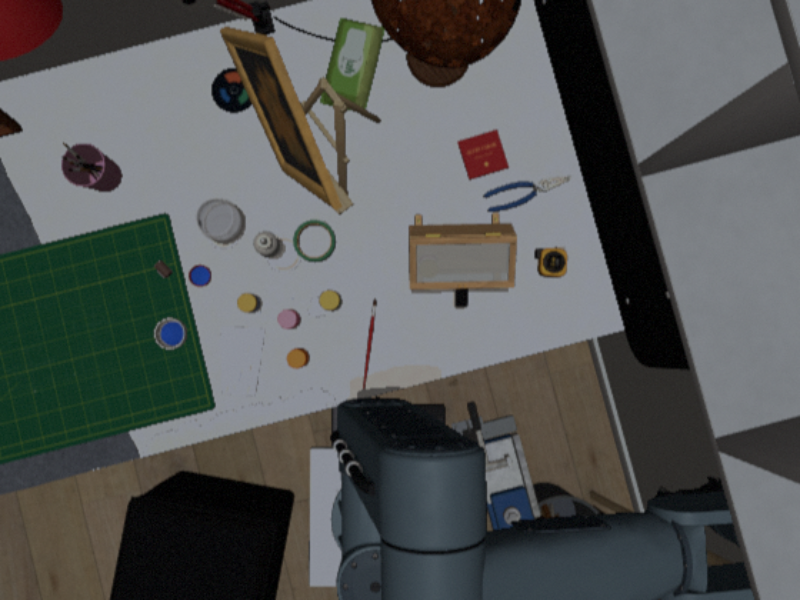

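The scene view shows the blue jar at (228,411), the teal jar at (330,380), and the pink (288,407) and orange (321,430) decoys. The glue bottle is at (229,355), the tape roll at (282,363), and the rack at (437,310) with its black tab at (467,317). In the top view blue is at (248,303), teal at (330,300), the rack at (463,260), the tab at (461,298) and the tape measure at (552,262). The blue lids at (200,275) and (170,333) could also be mistaken for it. I choose the gold-lidded blue-violet jar and the gold-lidded teal jar.

Run:
```python
from h import *
import pickle
S={n:pickle.load(open(n+".pkl","rb")) for n in("scene","top")}
f=.7
def blob(n,box,hs):
    p,d,m=S[n]; h=cv2.cvtColor(p,cv2.COLOR_RGB2HSV); M=cv2.inRange(h,hs[0],hs[1])
    x0,y0,x1,y1=[int(v*f) for v in box]; Z=np.zeros_like(M); Z[y0:y1,x0:x1]=M[y0:y1,x0:x1]
    k,l,s,c=cv2.connectedComponentsWithStats(Z); i=1+np.argmax(s[1:,4]); return l==i,s[i],c[i]
W={n:pts(S[n][1],S[n][2]) for n in S}
gold=((15,90,60),(35,255,255))
for nm,tb,sb in(("blue",(230,285,268,322),(208,385,246,412)),("teal",(312,282,350,320),(312,358,348,382))):
    rays=[]
    for n,b in(("top",tb),("scene",sb)):
        M,s,c=blob(n,b,gold); w=W[n][M]
        print(nm,n,s,c,np.nanmedian(w,0).round(4),np.nanpercentile(w[:,2],[5,50,95]).round(4)); rays.append(ray(S[n][2],*c))
    (a,u),(b,v)=rays; t=np.linalg.lstsq(np.c_[u,-v],b-a,rcond=None)[0]; P,Q=a+u*t[0],b+v*t[1]; print(' tri',((P+Q)/2).round(4),np.linalg.norm(P-Q).round(4))
# tab
for n,b in(("top",(450,287,472,310)),("scene",(452,304,482,332))):
    M,s,c=blob(n,b,((0,0,0),(180,255,60))); w=W[n][M]; print("tab",n,s,c,np.nanmedian(w,0).round(4))
    (o,r)=ray(S[n][2],*c); print(o,r)
# rack top cloud outline
w=W["top"]; p=S["top"][0]
reg=np.zeros(w.shape[:2],bool); reg[int(205*f):int(315*f),int(400*f):int(525*f)]=1
q=w[reg&(w[...,2]>.015)]; print(len(q), np.nanpercentile(q,[1,50,99],axis=0).round(3))
rc=cv2.minAreaRect(q[:,:2].astype(np.float32)); print(rc); 
np.save("rack.npy",q)
for n,b in (("top",(390,195,590,335)),("scene",(340,240,560,370))):
    x0,y0,x1,y1=[int(v*f) for v in b]; pic=S[n][0][y0:y1,x0:x1,::-1]; cv2.imwrite(f"pics/c_{n}.png",cv2.resize(pic,(800,int(800*pic.shape[0]/pic.shape[1])) if pic.shape[1]/pic.shape[0]>1.33 else None,interpolation=cv2.INTER_CUBIC))
a=cv2.imread("pics/c_top.png");b=cv2.imread("pics/c_scene.png");r=lambda i:cv2.resize(i,(520,int(520*i.shape[0]/i.shape[1])))
cj=S["scene"][0][245:325,140:245,::-1]
a,b=r(a),r(b); pic=np.vstack([a,b])[:600]; cj=cv2.resize(cj,(280,213)); z=np.zeros((pic.shape[0],280,3),np.uint8); z[:213]=cj; cv2.imwrite("pics/crop1.png",np.hstack([pic,z]))
# line profile along rack's midline x
for y in(-.05,):
    pass
```

```text
blue top [166 206  14  12 137] [172.61313869 211.47445255] [0.4684 0.2907 0.0516] [0.0461 0.0516 0.0569]
blue scene [149 274  19  14 210] [158.43809524 280.34761905] [0.4602 0.2938 0.0519] [0.0426 0.0519 0.0541]
 tri [0.4673 0.292  0.0468] 0.0003
teal top [224 203  14  14 152] [230.51973684 209.79605263] [0.4722 0.1136 0.0568] [0.0505 0.0568 0.062 ]
teal scene [222 253  18  13 191] [230.16230366 259.15706806] [0.4643 0.1186 0.0567] [0.0463 0.0567 0.059 ]
 tri [0.4734 0.1145 0.0507] 0.0016
tab top [319 202   9  13 105] [322.62857143 207.85714286] [ 0.4784 -0.1645  0.0855]
[ 0.42339321 -0.04133733  1.49877245] [ 0.03898194 -0.0865852  -0.9954815 ]
tab scene [319 216  15  14 121] [326.24793388 222.36363636] [ 0.4776 -0.1627  0.0855]
[-0.48657849  0.52044478  0.6205939 ] [ 0.74317786 -0.52679972 -0.41251511]
3501 [[ 0.472 -0.269  0.019]
 [ 0.561 -0.164  0.119]
 [ 0.647 -0.057  0.15 ]]
((0.5721228718757629, -0.17244508862495422), (0.22265438735485077, 0.2350407987833023), 1.304547667503357)
```

View pics/crop1.png

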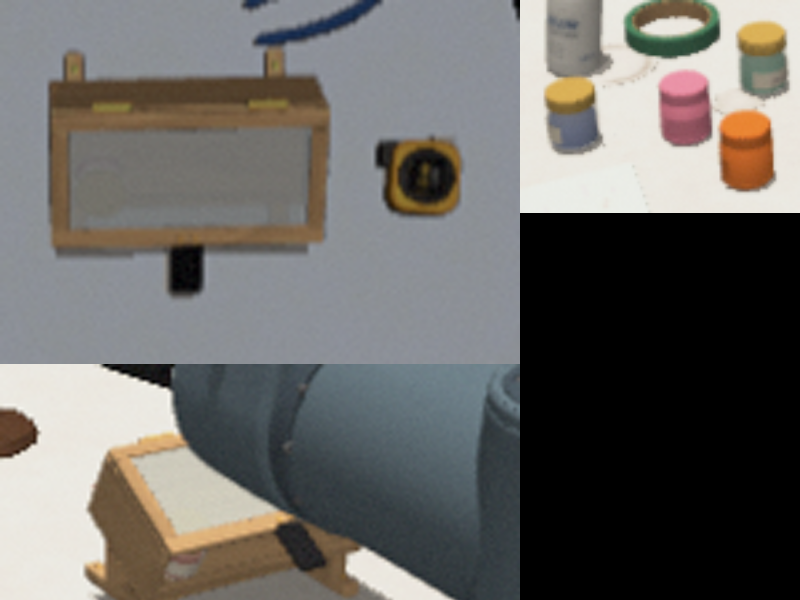

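The crop shows the gold-lidded blue and teal jars, clearly distinct from the pink and orange ones. It also shows the rack with its tab at the front middle, the red jar faint under the cover's left end, and the tape measure to the rack's right. Next I fit the cover plane and the rack's axes.

Run:
```python
from h import *
import pickle
p,d,m=pickle.load(open("top.pkl","rb")); w=pts(d,m); h=cv2.cvtColor(p,cv2.COLOR_RGB2HSV)
v,u=np.mgrid[:420,:560]
reg=(u>282)&(u<366)&(v>145)&(v<208)&(w[...,2]>.06)
q=w[reg]; 
# robust plane
g=q[(q[:,0]>.50)&(q[:,0]<.60)]
for _ in range(8):
    A=np.c_[g[:,:2],np.ones(len(g))]; c=np.linalg.lstsq(A,g[:,2],rcond=None)[0]; r=g[:,2]-A@c; g=g[abs(r)<max(.004,1.5*np.std(r)*.8)] if len(g)>500 else g
print("plane",c,"slope",np.degrees(np.arctan(np.hypot(c[0],c[1]))),"yaw",np.degrees(np.arctan2(c[1],c[0])),len(g),np.std(r))
# wood mask outline
M=cv2.inRange(h,(8,60,40),(28,255,255)); M[:, :280]=0; M[:,368:]=0; M[:150]=0; M[206:]=0
k,l,s,ce=cv2.connectedComponentsWithStats(M); i=1+np.argmax(s[1:,4]); print(s[i])
Mw=(l==i)
# front edge pixel per column
cols=[(cc,np.where(Mw[:,cc])[0].max()) for cc in range(290,360) if Mw[:,cc].any() and not 316<cc<331]
cc,rr=np.array(cols).T; fe=np.polyfit(cc,rr,1); print("front edge slope deg",np.degrees(np.arctan(fe[0])),np.std(rr-np.polyval(fe,cc)))
def onplane(uu,vv,off=0):
    o,r=ray(m,uu,vv); t=(c[2]+off+c[:2]@o[:2]-o[2])/(r[2]-c[:2]@r[:2]); return o+t*r
for cu in(290,323,358): print("front",onplane(cu,np.polyval(fe,cu)+.5).round(4))
e=[(np.where(Mw[rw])[0].min(),np.where(Mw[rw])[0].max(),rw) for rw in range(172,200,4)]
for a,b,rw in e: print(rw,onplane(a-.5,rw).round(4),onplane(b+.5,rw).round(4))
# tab
T=cv2.inRange(h,(0,0,0),(180,255,60)); T[:200]=0;T[218:]=0;T[:,:312]=0;T[:,335:]=0
ys,xs=np.where(T>0); print("tab px",xs.min(),xs.max(),ys.min(),ys.max(),xs.mean(),ys.mean())
print("tab front",onplane(xs.mean(),ys.max()+.5).round(4),"back",onplane(xs.mean(),ys.min()-.5).round(4),"L",onplane(xs.min()-.5,208).round(4),"R",onplane(xs.max()+.5,208).round(4))
for yy in range(196,220,2): print(yy,w[yy,322].round(4),p[yy,322])
# feet plate height profile at mid
for vv in range(150,206,4): print(vv,w[vv,330].round(4))
```

```text
plane [ 0.52789755  0.01310724 -0.16646379] slope 27.83675317803684 yaw 1.4223129486811712 2038 0.002050221342898925
[ 286  150   76   53 1650]
front edge slope deg -1.4147912386507362 0.26195435759822405
front [ 0.4932 -0.067   0.093 ]
front [ 0.496  -0.1647  0.0932]
front [ 0.499  -0.2682  0.0934]
172 [ 0.5794 -0.0558  0.1387] [ 0.5804 -0.2715  0.1364]
176 [ 0.5685 -0.0559  0.1329] [ 0.5695 -0.2695  0.1306]
180 [ 0.5575 -0.056   0.1271] [ 0.5585 -0.2705  0.1248]
184 [ 0.5464 -0.0561  0.1212] [ 0.5474 -0.2714  0.1189]
188 [ 0.5352 -0.0562  0.1153] [ 0.5362 -0.2724  0.113 ]
192 [ 0.5239 -0.0563  0.1094] [ 0.5249 -0.2704  0.1071]
196 [ 0.5125 -0.0564  0.1034] [ 0.5135 -0.2714  0.1011]
tab px 319 327 202 214 322.62857142857143 207.85714285714286
tab front [ 0.4593 -0.1653  0.0738] back [ 0.4972 -0.1635  0.0939] L [ 0.4783 -0.1521  0.084 ] R [ 0.4784 -0.1789  0.0838]
196 [ 0.513  -0.1609  0.1027] [113 112 109]
198 [ 0.5072 -0.161   0.1012] [129 104  72]
200 [ 0.5017 -0.1616  0.0941] [131 100  63]
202 [ 0.4956 -0.1613  0.0978] [40 32 24]
204 [ 0.4901 -0.1621  0.0891] [ 7  7 10]
206 [ 0.4842 -0.1624  0.0859] [10  8 12]
208 [ 0.4784 -0.1626  0.0829] [14 11 13]
210 [ 0.4725 -0.1627  0.0819] [14 15 14]
212 [ 0.4666 -0.163   0.0785] [3 4 9]
214 [ 0.4607 -0.1633  0.0753] [42 41 40]
216 [ 4.564e-01 -1.697e-01  2.000e-04] [122 124 126]
218 [ 0.4501 -0.1699 -0.0013] [141 145 148]
150 [ 6.659e-01 -1.950e-01 -6.000e-04]
154 [ 0.6533 -0.1951 -0.0019]
158 [ 0.6257 -0.1846  0.1006]
162 [ 0.6094 -0.1813  0.1331]
166 [ 0.5959 -0.1797  0.1486]
170 [ 0.5852 -0.1804  0.1422]
174 [ 0.5743 -0.1809  0.1366]
178 [ 0.5638 -0.182   0.1261]
182 [ 0.5526 -0.1825  0.1214]
186 [ 0.5413 -0.1829  0.1175]
190 [ 0.53   -0.1835  0.1121]
194 [ 0.519  -0.1844  0.1026]
198 [ 0.5071 -0.1843  0.1041]
202 [ 0.5008 -0.1952 -0.0024]
```

{"op": "arm_command", "data": {
  "moves": [0, 0, -0.0314, 0.345, 0.395, -0.085, 0, 0, 0, -0.0314, 0.345, 0.395, -0.085, 0, 0, 0, -0.0314, 0.345, 0.395, -0.085, 0, 0, 0, -0.0314, 0.345, 0.395, -0.085, 0, 0, 0, -0.0314, 0.345, 0.395, -0.085, 0, 0, 0, -0.0314, 0.345, 0.395, -0.085, 0, 0, 0, -0.0314, 0.345, 0.395, -0.085, 0, 0, 0, -0.0314, 0.345, 0.395, -0.085, 0, 0, 0, -0.0314, 0.345, 0.395, -0.085, 0, 0, 0, -0.0314, 0.345, 0.395, -0.085, 0, 0, 0, -0.0314, 0.345, 0.395, -0.085, 0, 0, 0, -0.0314, 0.345, 0.395, -0.085, 0, 0, 0, -0.0314, 0.345, 0.395, -0.085, 0, 0, 0, -0.0314, 0.345, 0.395, -0.085, 0, 0, 0, -0.0314, 0.345, 0.395, -0.085, 0, 0, 0, -0.0314, 0.345, 0.395, -0.085, 0, 0, 0, -0.0314, 0.345, 0.395, -0.085, 0]
}}

```text
time_s: 1.52
eef_pos: [0.4727, -0.1663, 0.1603]
orientation: [3.141, 0.041, -0.0]
force: [-0.2, -0.2, 0.4]
opening: 1.0
finger_force: 0.0
```

Run:
```python
from h import *
import pickle
p,d,m=snap("wrist"); o=manip.get_obs(); pickle.dump((p,d,m),open("w1.pkl","wb"))
w=pts(d,m); T=np.array(m["cam_to_world"]); print(T.round(3), o["eef_pos"], o["joint_pos"].round(3), manip.finger_overhang)
M=(p.max(2)<60)&(w[...,2]>.05)&(w[...,2]<.105)&(w[...,0]<.51)&(w[...,0]>.44)&(abs(w[...,1]+.165)<.03)
q=w[M]; print(len(q)); print(np.nanpercentile(q,[2,50,98],axis=0).round(4))
cv2.imwrite("pics/w1.png",p[:,:,::-1])
```

```text
[[ 0.026  0.962  0.273  0.542]
 [-1.     0.025  0.008 -0.164]
 [ 0.001 -0.273  0.962  0.289]
 [ 0.     0.     0.     1.   ]] [ 0.47266257 -0.16658829  0.16042234] [-0.576  0.113  1.868 -0.     1.161  0.969] 0.014
1917
[[ 0.462  -0.178   0.0763]
 [ 0.4824 -0.1658  0.0872]
 [ 0.4992 -0.1535  0.0967]]
```

View pics/w1.png

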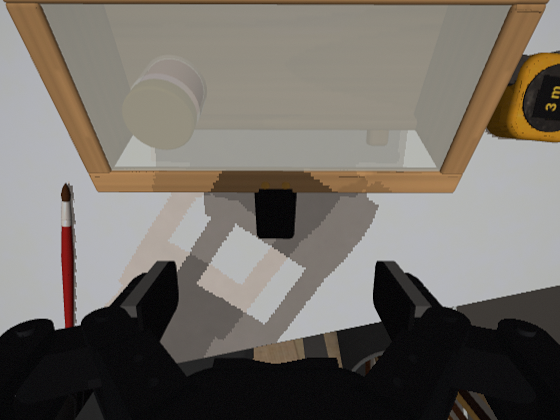

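The wrist view shows the tab at (276,213), centred between the fingers (160 and 395). The red jar is under the cover's left end at (165,105).

{"op": "arm_command", "data": {
  "moves": [0, 0, 0, 0.001, 0.001, -0.04, 0, 0, 0, 0, 0.001, 0.001, -0.07, 0, 0, 0, 0, 0.001, 0.001, -0.087, 0, 0, 0, 0, 0.001, 0.001, -0.087, 0, 0, 0, 0, 0.001, 0.001, -0.087, 0, 0, 0, 0, 0.001, 0.001, -0.087, 1, 0, 0, 0, 0.001, 0.001, -0.087, 1, 0, 0, 0, 0.001, 0.001, -0.087, 1, 0, 0, 0, 0.001, 0.001, -0.087, 1, 0, 0, 0, 0.001, 0.001, -0.087, 1, 0, 0, 0, 0.001, 0.001, -0.087, 1, 0, 0, 0, 0.001, 0.001, -0.087, 1, 0, 0, 0, 0.001, 0.001, -0.087, 1, 0, 0, 0, 0.001, 0.001, -0.087, 1]
}}

```text
time_s: 2.73
eef_pos: [0.4748, -0.166, 0.0745]
orientation: [3.138, 0.043, 0.002]
force: [-2.4, -4.3, 3.5]
opening: 0.294
finger_force: 58.6
```

{"op": "arm_command", "data": {
  "moves": [0, 0, 0, -0.0054, 0, 0.0113, 1, 0, 0, 0, -0.0098, 0, 0.0231, 1, 0, 0, 0, -0.0132, 0, 0.0352, 1, 0, 0, 0, -0.0155, 0, 0.0476, 1, 0, 0, 0, -0.0167, 0, 0.0601, 1, 0, 0, 0, -0.0168, 0, 0.0726, 1, 0, 0, 0, -0.0158, 0, 0.0852, 1, 0, 0, 0, -0.0137, 0, 0.0975, 1, 0, 0, 0, -0.0106, 0, 0.1097, 1, 0, 0, 0, -0.0064, 0, 0.1216, 1, 0, 0, 0, -0.0012, 0, 0.133, 1, 0, 0, 0, 0.005, 0, 0.1439, 1, 0, 0, 0, 0.005, 0, 0.1439, 1]
}}

```text
time_s: 3.82
eef_pos: [0.4811, -0.1658, 0.2192]
orientation: [3.138, 0.043, 0.006]
force: [4.1, -6.9, -6.4]
opening: 0.288
finger_force: 61.1
```

{"op": "arm_command", "data": {
  "moves": [0, 0, 0, 0.0071, 0, 0.0104, 1, 0, 0, 0, 0.0151, 0, 0.0201, 1, 0, 0, 0, 0.0239, 0.001, 0.029, 1, 0, 0, 0, 0.0335, 0.001, 0.0372, 1, 0, 0, 0, 0.0437, 0.001, 0.0445, 1, 0, 0, 0, 0.0545, 0.0015, 0.0509, 1, 0, 0, 0, 0.0659, 0.002, 0.0563, 1, 0, 0, 0, 0.0776, 0.002, 0.0607, 1, 0, 0, 0, 0.0897, 0.0025, 0.064, 1, 0, 0, 0, 0.1021, 0.003, 0.0663, 1, 0, 0, 0, 0.1146, 0.003, 0.0675, 1, 0, 0, 0, 0.1221, 0.0035, 0.0677, 1, 0, 0, 0, 0.1297, 0.0035, 0.0675, 1, 0, 0, 0, 0.1372, 0.004, 0.0669, 1, 0, 0, 0, 0.1372, 0.004, 0.0669, 1, 0, 0, 0, 0.1372, 0.004, 0.0669, 1]
}}

```text
time_s: 5.15
eef_pos: [0.6156, -0.1625, 0.2833]
orientation: [3.138, 0.042, -0.005]
force: [-2.0, -7.3, -2.6]
opening: 0.292
finger_force: 60.7
```

{"op": "arm_command", "data": {
  "moves": [0, 0, 0, 0, 0, 0, 0.4, 0, 0, 0, 0, 0, 0, 0.4, 0, 0, 0, 0, 0, 0, 0.4, 0, 0, 0, 0, 0, 0, 0.4, 0, 0, 0, 0, 0, 0.04, 0.4, 0, 0, 0, 0, 0, 0.07, 0.4, 0, 0, 0, -0.04, 0, 0.07, 0.4, 0, 0, 0, -0.08, 0, 0.07, 0.3, 0, 0, 0, -0.12, 0, 0.07, 0, 0, 0, 0, -0.16, 0, 0.07, 0, 0, 0, 0, -0.16, 0, 0.07, 0, 0, 0, 0, -0.16, 0, 0.07, 0]
}}

```text
time_s: 6.15
eef_pos: [0.4552, -0.1602, 0.3549]
orientation: [3.14, 0.041, 0.003]
force: [-0.0, -0.4, 1.0]
opening: 1.003
finger_force: 0.0
```

Run:
```python
from h import *
import pickle
p,d,m=snap("wrist"); pickle.dump((p,d,m),open("w2.pkl","wb"))
w=pts(d,m)
pt,dt,mt=snap("top"); pickle.dump((pt,dt,mt),open("t2.pkl","wb"))
cv2.imwrite("pics/w2.png",np.hstack([cv2.resize(p[:,:,::-1],(520,390)),cv2.resize(pt[130:230,265:375,::-1],(280,390))]))
# board plane: ransac on points in right half of the rack interior
q=w[(w[...,0]>.53)&(w[...,0]<.60)&(w[...,1]<-.14)&(w[...,1]>-.25)]; q=q[~np.isnan(q[:,0])]
g=q[(q[:,2]>.02)&(q[:,2]<.12)]
for _ in range(10):
    A=np.c_[g[:,:2],np.ones(len(g))]; c=np.linalg.lstsq(A,g[:,2],rcond=None)[0]; r=g[:,2]-A@c; g=g[abs(r)<max(.003,2*np.std(r))]
print("board",c,np.degrees(np.arctan(np.hypot(c[0],c[1]))),np.degrees(np.arctan2(c[1],c[0])),len(g),np.std(r))
K=m["camera_matrix"]
# profile along column at y~-.20
for y in(-.2,-.13):
    s=(abs(w[...,1]-y)<.0012)&(w[...,0]>.48)&(w[...,0]<.64); a=w[s]; a=a[np.argsort(a[:,0])]
    print(y); b=np.arange(.48,.64,.004)
    print([ (round(x,3),round(float(np.median(a[(a[:,0]>=x)&(a[:,0]<x+.004),2])),4)) for x in b if ((a[:,0]>=x)&(a[:,0]<x+.004)).any()])
h=cv2.cvtColor(p,cv2.COLOR_RGB2HSV); M=cv2.inRange(h,(15,90,60),(35,255,255))>0; M&=(w[...,2]>.08)&(w[...,1]>-.16)
k,l,s,ce=cv2.connectedComponentsWithStats(M.astype(np.uint8)); 
for i in np.argsort(-s[1:,4])[:3]+1: print(s[i],ce[i],np.nanpercentile(w[l==i],[3,50,97],axis=0).round(4).tolist())
```

```text
board [ 0.52893836  0.01127379 -0.24549652] 27.881458985201146 1.2210167865468362 4822 0.0009235826844954179
-0.2
[(np.float64(0.48), -0.0001), (np.float64(0.484), 0.0), (np.float64(0.488), 0.0001), (np.float64(0.492), -0.0004), (np.float64(0.496), -0.0003), (np.float64(0.5), -0.0008), (np.float64(0.504), -0.0011), (np.float64(0.508), -0.0012), (np.float64(0.512), 0.0003), (np.float64(0.516), 0.0001), (np.float64(0.52), -0.0009), (np.float64(0.524), -0.0009), (np.float64(0.528), -0.0008), (np.float64(0.532), 0.0459), (np.float64(0.536), 0.0478), (np.float64(0.54), 0.0447), (np.float64(0.544), 0.0414), (np.float64(0.548), 0.0428), (np.float64(0.552), 0.0453), (np.float64(0.556), 0.0472), (np.float64(0.56), 0.0501), (np.float64(0.564), 0.0507), (np.float64(0.568), 0.0532), (np.float64(0.572), 0.0562), (np.float64(0.576), 0.0574), (np.float64(0.58), 0.0597), (np.float64(0.584), 0.0624), (np.float64(0.588), 0.0642), (np.float64(0.592), 0.0664), (np.float64(0.596), 0.1035), (np.float64(0.6), 0.1404), (np.float64(0.604), 0.1578), (np.float64(0.608), 0.1803), (np.float64(0.612), 0.1897)]
-0
[... 644 characters left out ...]
at64(0.568), 0.0546), (np.float64(0.572), 0.0569), (np.float64(0.576), 0.0581), (np.float64(0.58), 0.0604), (np.float64(0.584), 0.0627), (np.float64(0.588), 0.065), (np.float64(0.592), 0.0673), (np.float64(0.596), 0.1379), (np.float64(0.6), 0.1419), (np.float64(0.604), 0.1643), (np.float64(0.608), 0.1858)]
[ 146    0  134  130 2887] [207.99688258  40.30239002] [[0.5201, -0.1556, 0.0964], [0.5992, -0.0823, 0.1409], [0.6056, -0.0576, 0.1881]]
[ 204   81   36   37 1043] [221.54650048  99.17162033] [[0.5231, -0.1151, 0.0849], [0.5402, -0.0976, 0.0939], [0.5568, -0.0799, 0.1013]]
[212   8   3   2   4] [213.     8.75] [[0.6072, -0.1058, 0.1777], [0.6073, -0.105, 0.1786], [0.6076, -0.1042, 0.1795]]
```

View pics/w2.png

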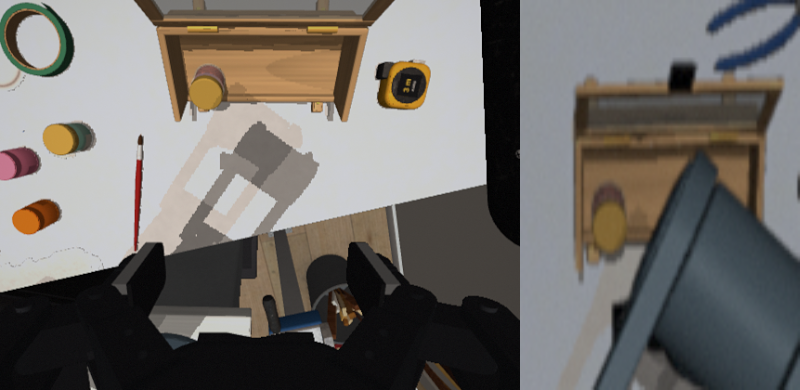

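The cover rests open at its stop. The wrist view shows the red jar at (208,90) in the rack's left half and a free board to its right. Lip and board agree with the given geometry: shelf origin about (0.543, -0.1645, 0.040), slope 27.9°. Next, to blue.

{"op": "arm_command", "data": {
  "moves": [0, 0, 0.25, 0.012, 0.451, -0.185, 0, 0, 0, 0.25, 0.012, 0.451, -0.185, 0, 0, 0, 0.25, 0.012, 0.451, -0.185, 0, 0, 0, 0.25, 0.012, 0.451, -0.185, 0, 0, 0, 0.25, 0.012, 0.451, -0.185, 0, 0, 0, 0.25, 0.012, 0.451, -0.185, 0, 0, 0, 0.25, 0.012, 0.451, -0.185, 0, 0, 0, 0.25, 0.012, 0.451, -0.185, 0, 0, 0, 0.25, 0.012, 0.451, -0.185, 0, 0, 0, 0.25, 0.012, 0.451, -0.185, 0, 0, 0, 0.25, 0.012, 0.451, -0.185, 0, 0, 0, 0.25, 0.012, 0.451, -0.185, 0, 0, 0, 0.25, 0.012, 0.451, -0.185, 0, 0, 0, 0.25, 0.012, 0.451, -0.185, 0, 0, 0, 0.25, 0.012, 0.451, -0.185, 0, 0, 0, 0.25, 0.012, 0.451, -0.185, 0]
}}

```text
time_s: 7.58
eef_pos: [0.4691, 0.2905, 0.1692]
orientation: [2.193, 2.249, 0.0]
force: [-0.7, -0.1, 0.1]
opening: 0.997
finger_force: 0.0
```

```bash
cat > lid.py <<'E'
from h import *
def lids(n="wrist",zmin=.04,zmax=.065):
    p,d,m=snap(n); w=pts(d,m); h=cv2.cvtColor(p,cv2.COLOR_RGB2HSV)
    M=(cv2.inRange(h,(15,90,60),(35,255,255))>0)&(w[...,2]>zmin)&(w[...,2]<zmax)
    k,l,s,ce=cv2.connectedComponentsWithStats(M.astype(np.uint8))
    for i in np.argsort(-s[1:,4])[:3]+1:
        if s[i,4]<60: continue
        q=w[l==i]; zt=np.percentile(q[:,2],60); t=q[q[:,2]>np.percentile(q[:,2],95)-.005]
        c,r=cv2.minEnclosingCircle(t[:,:2].astype(np.float32)); print(s[i],"top z",zt.round(4),"circ",np.round(c,4),round(r,4),"med",np.median(t,0).round(4))
    return p,d,m,w
E
python3 - <<'E'
from lid import *
lids(); o=manip.get_obs(); print(o["time_s"],o["eef_pos"].round(4),o["orientation"].round(4),o["joint_pos"].round(3))
E
```

```text
[ 247  179   53   52 2119] top z 0.0515 circ [0.468  0.2917] 0.021 med [0.4681 0.2927 0.0513]
7.6333 [0.4691 0.2902 0.1694] [2.1933e+00 2.2486e+00 1.0000e-03] [ 0.339  0.209  1.736 -0.     1.196  0.314]
```

{"op": "arm_command", "data": {
  "moves": [0, 0, 0, -0.001, 0.0015, -0.04, 0, 0, 0, 0, -0.001, 0.0015, -0.08, 0, 0, 0, 0, -0.001, 0.0015, -0.115, 0, 0, 0, 0, -0.001, 0.0015, -0.138, 0, 0, 0, 0, -0.001, 0.0015, -0.138, 0, 0, 0, 0, -0.001, 0.0015, -0.138, 1, 0, 0, 0, -0.001, 0.0015, -0.138, 1, 0, 0, 0, -0.001, 0.0015, -0.138, 1, 0, 0, 0, -0.001, 0.0015, -0.138, 1, 0, 0, 0, -0.001, 0.0015, -0.138, 1, 0, 0, 0, -0.001, 0.0015, -0.138, 1, 0, 0, 0, -0.001, 0.0015, -0.138, 1]
}}

```text
time_s: 8.63
eef_pos: [0.4695, 0.2926, 0.034]
orientation: [2.189, 2.25, 0.007]
force: [-0.3, -1.1, 8.1]
opening: 0.455
finger_force: 60.0
```

{"op": "arm_command", "data": {
  "moves": [0, 0, 0, 0, 0, 0.04, 1, 0, 0, 0, 0, 0, 0.08, 1, 0, 0, 0, 0, 0, 0.12, 1, 0, 0, 0, 0.01, -0.03, 0.15, 1, 0.002, -0.0778, 0, 0.042, -0.4375, 0.17, 1, 0.002, -0.0778, 0, 0.042, -0.4375, 0.17, 1, 0.002, -0.0778, 0, 0.042, -0.4375, 0.17, 1, 0.002, -0.0778, 0, 0.042, -0.4375, 0.17, 1, 0.002, -0.0778, 0, 0.042, -0.4375, 0.17, 1, 0.002, -0.0778, 0, 0.042, -0.4375, 0.17, 1, 0.002, -0.0778, 0, 0.042, -0.4375, 0.17, 1, 0.002, -0.0778, 0, 0.042, -0.4375, 0.17, 1, 0.002, -0.0778, 0, 0.042, -0.4375, 0.17, 1, 0.002, -0.0778, 0, 0.042, -0.4375, 0.17, 1, 0.002, -0.0778, 0, 0.042, -0.4375, 0.17, 1, 0.002, -0.0778, 0, 0.042, -0.4375, 0.17, 1, 0.002, -0.0778, 0, 0.042, -0.4375, 0.17, 1, 0.002, -0.0778, 0, 0.042, -0.4375, 0.17, 1, 0.002, -0.0778, 0, 0.042, -0.4375, 0.17, 1]
}}

```text
time_s: 10.22
eef_pos: [0.5093, -0.1438, 0.2011]
orientation: [1.921, 1.979, 0.493]
force: [-0.5, -0.3, 0.5]
opening: 0.455
finger_force: 60.9
```

```bash
cat > held.py <<'E'
from h import *
import sys
# lid of held jar in the tool frame, + red jar lid in world
o=manip.get_obs(); p,d,m=snap("wrist"); w=pts(d,m); Rt=R.from_rotvec(o["orientation"]).as_matrix(); P=o["eef_pos"]
print(o["time_s"],P.round(4),"z",Rt[:,2].round(4),"y",Rt[:,1].round(4),o["force"].round(1),o["joint_pos"].round(2))
h=cv2.cvtColor(p,cv2.COLOR_RGB2HSV); M=(cv2.inRange(h,(15,90,60),(35,255,255))>0)&(d>0)
k,l,s,ce=cv2.connectedComponentsWithStats(M.astype(np.uint8))
for i in np.argsort(-s[1:,4])[:4]+1:
    if s[i,4]<150: continue
    q=w[l==i]; t=(q-P)@Rt; print(s[i],"tool",np.percentile(t,[3,50,97],axis=0).round(4).tolist(),"world",np.percentile(q,[3,50,97],axis=0).round(4).tolist())
n=sys.argv[1]; cv2.imwrite(f"pics/{n}.png",p[:,:,::-1])
E
python3 held.py w3
```

```text
10.2167 [ 0.5093 -0.1438  0.2011] z [ 0.4695  0.0132 -0.8828] y [0.8824 0.0265 0.4697] [-0.5 -0.3  0.5] [-0.69 -0.15  2.11  0.43  0.84 -0.95]
[  180    73   380   294 37287] tool [[-0.0363, -0.0501, 0.0039], [0.0373, 0.0458, 0.0963], [0.0843, 0.1193, 0.1589]] world [[0.5243, -0.1774, 0.0425], [0.602, -0.1043, 0.131], [0.6191, -0.0574, 0.2537]]
[  219   245   114   119 10692] tool [[-0.1216, -0.037, -0.0181], [-0.0012, 0.0008, -0.0168], [0.0193, 0.0372, 0.1189]] world [[0.487, -0.2644, 0.0854], [0.5055, -0.1453, 0.2145], [0.5975, -0.1247, 0.2246]]
[ 447    0  113   73 3576] tool [[0.1407, 0.236, 0.2352], [0.1623, 0.2852, 0.3558], [0.1903, 0.4071, 0.4174]] world [[0.8517, 0.0112, 0.007], [0.918, 0.0307, 0.0313], [1.0578, 0.0582, 0.1196]]
[390 390  39  30 189] tool [[-0.1179, 0.0279, -0.0731], [-0.1163, 0.0877, 0.0451], [0.0098, 0.0956, 0.0566]] world [[0.5, -0.2588, 0.1891], [0.6122, -0.2572, 0.2033], [0.6149, -0.1343, 0.2794]]
```

{"op": "arm_command", "data": {
  "moves": [0, 0, 0, 0, 0, -0.03, 1, 0, 0, 0, 0, 0, -0.05, 1, 0, 0, 0, 0.01, 0, -0.067, 1, 0, 0, 0, 0.019, 0, -0.085, 1, 0, 0, 0, 0.028, 0, -0.102, 1, 0, 0, 0, 0.033, 0, -0.111, 1, 0, 0, 0, 0.0361, 0, -0.1169, 1, 0, 0, 0, 0.0361, 0, -0.1169, 1, 0, 0, 0, 0.0361, 0, -0.1169, 1]
}}

```text
time_s: 11.02
eef_pos: [0.5455, -0.1448, 0.0842]
orientation: [1.923, 1.978, 0.493]
force: [-0.3, 0.4, 0.5]
opening: 0.455
finger_force: 60.9
```

```bash
python3 held.py w4
```

```text
11.0167 [ 0.5455 -0.1448  0.0842] z [ 0.4693  0.0129 -0.8829] y [0.8826 0.0254 0.4695] [-0.3  0.4  0.5] [-0.63  0.16  2.1   0.57  0.56 -1.1 ]
[  160    47   400   324 80552] tool [[-0.0071, -0.028, -0.0354], [0.0516, 0.057, -0.0109], [0.0864, 0.0835, 0.0386]] world [[0.5209, -0.1501, 0.0438], [0.596, -0.0922, 0.1002], [0.62, -0.0581, 0.1547]]
[  218   245   115   119 10870] tool [[-0.0693, -0.0239, -0.0182], [-0.0014, 0.0008, -0.0168], [0.0192, 0.026, 0.0378]] world [[0.523, -0.2135, 0.0441], [0.5406, -0.1464, 0.0975], [0.5878, -0.1257, 0.1078]]
[387 364  51  56 875] tool [[-0.0848, 0.0678, -0.0163], [-0.07, 0.0683, 0.0091], [-0.0555, 0.0688, 0.0331]] world [[0.5995, -0.2275, 0.0872], [0.612, -0.2129, 0.1082], [0.6237, -0.1987, 0.1306]]
[533  14  27  24 346] tool [[0.1434, 0.252, 0.2082], [0.1489, 0.257, 0.2177], [0.1569, 0.262, 0.2273]] world [[0.8662, 0.008, 0.0025], [0.87, 0.0133, 0.0129], [0.8753, 0.0216, 0.022]]
```

View pics/w4.png

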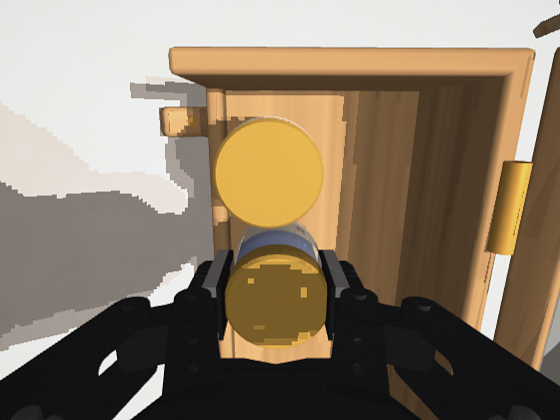

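The view shows the red lid at (268,172) and the held blue lid at (277,295), with the pads clear of the lip. I measure the offset of red precisely.

Run:
```python
from h import *
o=manip.get_obs(); p,d,m=snap("wrist"); w=pts(d,m); Rt=R.from_rotvec(o["orientation"]).as_matrix(); P=o["eef_pos"]; t=(w-P)@Rt
h=cv2.cvtColor(p,cv2.COLOR_RGB2HSV)
for n,(x0,y0,x1,y1) in dict(red=(205,108,335,232),blue=(215,250,340,352)).items():
    M=np.zeros(d.shape,bool); M[y0:y1,x0:x1]=1
    z0=np.median(t[M&(abs(np.add.outer((np.arange(420)-(y0+y1)/2)**2,(np.arange(560)-(x0+x1)/2)**2))<900)][:,2]); M&=abs(t[...,2]-z0)<.0025
    q=t[M]; c,r=cv2.minEnclosingCircle(q[:,:2].astype(np.float32)); print(n,z0.round(4),np.round(c,4),round(r,4),np.median(q,0).round(4),np.percentile(q,[1,99],axis=0).round(4).tolist())
# lip inner edge/ top: points with tool z near lip, tool x 0.02..
M=(t[...,0]>-.005)&(t[...,0]<.09)&(t[...,1]>-.05)&(t[...,1]<0)&(t[...,2]>.018)&(t[...,2]<.045)
q=t[M]; 
for y in np.arange(-.036,-.01,.002):
    s=q[(q[:,1]>=y)&(q[:,1]<y+.002)]
    if len(s)>5: print(y.round(3),np.median(s[:,2]).round(4),len(s))
M=(t[...,0]>0)&(t[...,0]<.06)&(t[...,1]>.03)&(t[...,1]<.05); print("board",np.median(t[M][:,2]).round(4))
```

```text
return _methods._mean(a, axis=axis, dtype=dtype,
  ret = um.true_divide(
Traceback (most recent call last):
IndexError: index -1 is out of bounds for axis 0 with size 0
```

```bash
cat > rel.py <<'E'
from h import *
import sys
# boxes: x0,y0,x1,y1 per jar on argv ; tool-frame centres of lids
o=manip.get_obs(); p,d,m=snap("wrist"); w=pts(d,m); Rt=R.from_rotvec(o["orientation"]).as_matrix(); P=o["eef_pos"]; t=(w-P)@Rt
v,u=np.mgrid[:420,:560]
for a in sys.argv[1:]:
    cx,cy,r=map(int,a.split(",")); M=((u-cx)**2+(v-cy)**2<(1.25*r)**2)
    z0=np.nanmedian(t[((u-cx)**2+(v-cy)**2<(.5*r)**2)][:,2]); q=t[M&(abs(t[...,2]-z0)<.003)]
    if len(q)<20: print("few",len(q),z0); continue
    c,rr=cv2.minEnclosingCircle(q[:,:2].astype(np.float32)); print(a,z0.round(4),len(q),"circ",np.round(c,4),round(rr,4),"med",np.median(q,0).round(4),np.percentile(q[:,:2],[1,99],axis=0).round(4).tolist())
B=(t[...,1]>.03)&(t[...,1]<.05)&(t[...,0]>-.01)&(t[...,0]<.08); print("board",np.nanmedian(t[B][:,2]).round(4))
L=(t[...,0]>-.08)&(t[...,0]<.09)&(t[...,1]>-.05)&(t[...,1]<-.01)&(t[...,2]>.01)&(t[...,2]<.06); q=t[L]
print("lip",[(y.round(3),np.median(s[:,2]).round(4),len(s)) for y in np.arange(-.04,-.01,.002) for s in [q[(q[:,1]>=y)&(q[:,1]<y+.002)]] if len(s)>5])
E
python3 rel.py 268,172,53 277,300,50
```

```text
268,172,53 -0.0107 9529 circ [ 0.0489 -0.0026] 0.0205 med [ 0.0503 -0.0026 -0.0107] [[0.0308, -0.0212], [0.068, 0.016]]
277,300,50 -0.017 8238 circ [0.0015 0.0012] 0.0239 med [ 0.0016  0.0012 -0.017 ] [[-0.0188, -0.0188], [0.0195, 0.0202]]
board -0.0401
lip [(np.float64(-0.04), np.float64(0.054), 65), (np.float64(-0.038), np.float64(0.0503), 68), (np.float64(-0.036), np.float64(0.0473), 39), (np.float64(-0.034), np.float64(0.0313), 8), (np.float64(-0.032), np.float64(0.0288), 536), (np.float64(-0.03), np.float64(0.0281), 608), (np.float64(-0.028), np.float64(0.0281), 595), (np.float64(-0.026), np.float64(0.0291), 729), (np.float64(-0.024), np.float64(0.0378), 582), (np.float64(-0.022), np.float64(0.038), 375), (np.float64(-0.02), np.float64(0.038), 335), (np.float64(-0.018), np.float64(0.038), 299), (np.float64(-0.016), np.float64(0.0379), 275), (np.float64(-0.014), np.float64(0.0378), 252), (np.float64(-0.012), np.float64(0.0378), 230)]
```

{"op": "arm_command", "data": {
  "moves": [0, 0, 0, -0.0018, 0.0015, -0.0009, 1, 0, 0, 0, -0.0018, 0.0015, -0.0009, 1, 0, 0, 0, -0.0009, 0.0015, -0.0027, 1, 0, 0, 0, 0.0001, 0.0015, -0.0044, 1, 0, 0, 0, 0.0003, 0.0015, -0.0049, 1, 0, 0, 0, 0.0003, 0.0015, -0.0049, 1, 0, 0, 0, 0.0003, 0.0015, -0.0049, 1]
}}

```text
time_s: 11.75
eef_pos: [0.5456, -0.1443, 0.0804]
orientation: [1.922, 1.977, 0.492]
force: [-19.8, 1.6, 22.5]
opening: 0.454
finger_force: 64.0
```

{"op": "arm_command", "data": {
  "moves": [0, 0, 0, -0.0003, 0, 0.0005, 1, 0, 0, 0, -0.0003, 0, 0.0005, 1, 0, 0, 0, -0.0003, 0, 0.0005, 1]
}}

```text
time_s: 12.0
eef_pos: [0.5455, -0.1443, 0.0805]
orientation: [1.923, 1.977, 0.492]
force: [-11.0, -0.1, 12.5]
opening: 0.45
finger_force: 62.5
```

{"op": "arm_command", "data": {
  "moves": [0, 0, 0, 0, 0, 0, 0.2, 0, 0, 0, 0, 0, 0, 0.2, 0, 0, 0, 0, 0, 0, 0.2, 0, 0, 0, 0, 0, 0, 0.2, 0, 0, 0, -0.0047, 0, 0.0088, 0.2, 0, 0, 0, -0.0141, 0, 0.0265, 0.2, 0, 0, 0, -0.0281, 0, 0.053, 0.2, 0, 0, 0, -0.0422, 0, 0.0795, 0.1, 0, 0, 0, -0.0422, 0, 0.0795, 0, 0, 0, 0, -0.0422, 0, 0.0795, 0]
}}

```text
time_s: 12.83
eef_pos: [0.504, -0.1449, 0.1613]
orientation: [1.92, 1.974, 0.492]
force: [-0.8, 1.1, -0.2]
opening: 1.0
finger_force: 0.0
```

Run:
```python
from h import *
o=manip.get_obs(); p,d,m=snap("wrist"); cv2.imwrite("pics/w5.png",p[:,:,::-1]); print(o["eef_pos"],o["force"])
import pickle; pickle.dump((p,d,m,o),open("w5.pkl","wb"))
```

```text
[ 0.50397722 -0.144919    0.16129762] [-0.83443066  1.08548003 -0.21652305]
```

View pics/w5.png

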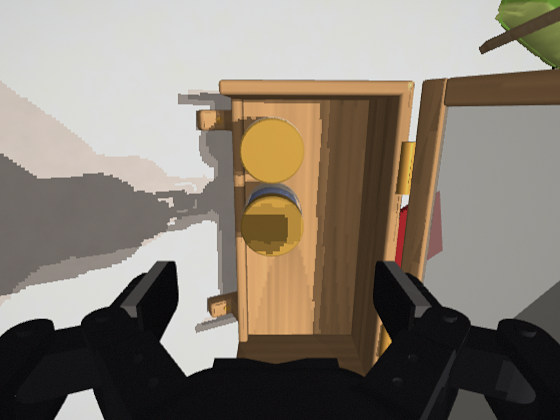

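The blue lid (272,226) stands beside red (272,150), aligned along the lip. I measure both lids, then go to teal.

```bash
python3 rel.py 272,150,31 272,227,30
```

```text
272,150,31 0.0751 3389 circ [ 0.047  -0.0006] 0.0203 med [ 0.0479 -0.0008  0.0752] [[0.0286, -0.0193], [0.0658, 0.0182]]
272,227,30 0.0727 3036 circ [-0.0015 -0.0005] 0.0209 med [-0.0004 -0.0003  0.0727] [[-0.0203, -0.0197], [0.0183, 0.0186]]
board -0.0274
lip []
```

{"op": "arm_command", "data": {
  "moves": [0, 0, 0, 0, 0, 0.04, 0, -0.002, 0.0778, 0, -0.03, 0.258, 0.04, 0, -0.002, 0.0778, 0, -0.03, 0.258, 0.04, 0, -0.002, 0.0778, 0, -0.03, 0.258, 0.04, 0, -0.002, 0.0778, 0, -0.03, 0.258, 0.04, 0, -0.002, 0.0778, 0, -0.03, 0.258, 0.04, 0, -0.002, 0.0778, 0, -0.03, 0.258, 0.04, 0, -0.002, 0.0778, 0, -0.03, 0.258, 0.01, 0, -0.002, 0.0778, 0, -0.03, 0.258, 0.01, 0, -0.002, 0.0778, 0, -0.03, 0.258, 0.01, 0, -0.002, 0.0778, 0, -0.03, 0.258, 0.01, 0]
}}

```text
time_s: 13.85
eef_pos: [0.473, 0.1139, 0.1682]
orientation: [-2.189, -2.252, 0.003]
force: [0.9, -0.6, 0.8]
opening: 0.999
finger_force: 0.0
```

Run:
```python
from lid import *
lids(zmin=.045,zmax=.07); o=manip.get_obs(); print(o["time_s"],o["eef_pos"].round(4),R.from_rotvec(o["orientation"]).as_matrix()[:,2].round(4),o["orientation"].round(3))
```

```text
[ 249  180   56   55 2438] top z 0.0564 circ [0.474  0.1146] 0.0219 med [0.4741 0.1156 0.0562]
[  77   80   55   38 1402] top z 0.0515 circ [0.3491 0.184 ] 0.0198 med [0.3514 0.1888 0.0513]
[514 216  46  32 362] top z 0.0667 circ [0.6682 0.1044] 0.0171 med [0.6671 0.104  0.0673]
13.9 [0.4737 0.1133 0.169 ] [-6.e-04 -2.e-04 -1.e+00] [-2.191e+00 -2.251e+00  1.000e-03]
```

{"op": "arm_command", "data": {
  "moves": [0, 0, 0, 0.0005, 0.001, -0.04, 0, 0, 0, 0, 0.0005, 0.001, -0.08, 0, 0, 0, 0, 0.0005, 0.001, -0.115, 0, 0, 0, 0, 0.0005, 0.001, -0.137, 0, 0, 0, 0, 0.0005, 0.001, -0.137, 0, 0, 0, 0, 0.0005, 0.001, -0.137, 1, 0, 0, 0, 0.0005, 0.001, -0.137, 1, 0, 0, 0, 0.0005, 0.001, -0.137, 1, 0, 0, 0, 0.0005, 0.001, -0.137, 1, 0, 0, 0, 0.0005, 0.001, -0.137, 1, 0, 0, 0, 0.0005, 0.001, -0.137, 1, 0, 0, 0, 0.0005, 0.001, -0.137, 1]
}}

```text
time_s: 14.9
eef_pos: [0.476, 0.1147, 0.035]
orientation: [2.188, 2.249, 0.004]
force: [-1.5, -0.3, 10.0]
opening: 0.493
finger_force: 59.7
```

{"op": "arm_command", "data": {
  "moves": [0, 0, 0, 0, 0, 0.04, 1, 0, 0, 0, 0, 0, 0.08, 1, 0, 0, 0, 0, 0, 0.12, 1, 0, 0, 0, 0.01, -0.03, 0.15, 1, 0.002, -0.0778, 0, 0.036, -0.31, 0.168, 1, 0.002, -0.0778, 0, 0.036, -0.31, 0.168, 1, 0.002, -0.0778, 0, 0.036, -0.31, 0.168, 1, 0.002, -0.0778, 0, 0.036, -0.31, 0.168, 1, 0.002, -0.0778, 0, 0.036, -0.31, 0.168, 1, 0.002, -0.0778, 0, 0.036, -0.31, 0.168, 1, 0.002, -0.0778, 0, 0.036, -0.31, 0.168, 1, 0.002, -0.0778, 0, 0.036, -0.31, 0.168, 1, 0.002, -0.0778, 0, 0.036, -0.31, 0.168, 1, 0.002, -0.0778, 0, 0.036, -0.31, 0.168, 1, 0.002, -0.0778, 0, 0.036, -0.31, 0.168, 1]
}}

```text
time_s: 16.15
eef_pos: [0.5096, -0.1935, 0.2003]
orientation: [1.922, 1.979, 0.493]
force: [0.0, -0.6, -1.1]
opening: 0.496
finger_force: 61.4
```

```bash
python3 rel.py 277,300,50; python3 -c "
from h import *
o=manip.get_obs();print(o['eef_pos'].round(4),R.from_rotvec(o['orientation']).as_matrix().round(4))"
```

```text
277,300,50 -0.0209 9575 circ [0.0009 0.0011] 0.0242 med [ 0.0023  0.0008 -0.0209] [[-0.0189, -0.0203], [0.021, 0.0217]]
board -0.0417
lip [(np.float64(-0.022), np.float64(0.0123), 9), (np.float64(-0.02), np.float64(0.0192), 29), (np.float64(-0.018), np.float64(0.019), 40), (np.float64(-0.016), np.float64(0.0201), 43), (np.float64(-0.014), np.float64(0.0192), 55), (np.float64(-0.012), np.float64(0.0199), 55)]
[ 0.5096 -0.1932  0.2002] [[-2.930e-02  8.825e-01  4.693e-01]
 [ 9.996e-01  2.610e-02  1.340e-02]
 [-4.000e-04  4.695e-01 -8.829e-01]]
```

{"op": "arm_command", "data": {
  "moves": [0, 0, 0, 0, -0.0025, -0.03, 1, 0, 0, 0, 0, -0.0025, -0.05, 1, 0, 0, 0, 0.01, -0.0025, -0.065, 1, 0, 0, 0, 0.019, -0.0025, -0.082, 1, 0, 0, 0, 0.028, -0.0025, -0.099, 1, 0, 0, 0, 0.034, -0.0025, -0.109, 1, 0, 0, 0, 0.0371, -0.0025, -0.1151, 1, 0, 0, 0, 0.0371, -0.0025, -0.1151, 1, 0, 0, 0, 0.0371, -0.0025, -0.1151, 1]
}}

```text
time_s: 16.95
eef_pos: [0.5469, -0.1963, 0.0852]
orientation: [1.922, 1.979, 0.493]
force: [-0.2, 0.1, -0.7]
opening: 0.497
finger_force: 61.4
```

```bash
python3 rel.py 272,178,52 277,300,52; python3 -c "
from h import *
o=manip.get_obs();print(o['eef_pos'].round(4))
p,d,m=snap('wrist');cv2.imwrite('pics/w6.png',p[:,:,::-1])"
```

```text
272,178,52 -0.0129 9898 circ [ 0.0513 -0.0024] 0.0208 med [ 0.0516 -0.002  -0.0128] [[0.0325, -0.0214], [0.0687, 0.0168]]
277,300,52 -0.0209 9650 circ [0.0015 0.0012] 0.0247 med [ 0.0024  0.0008 -0.0208] [[-0.0189, -0.0204], [0.0211, 0.0218]]
board -0.0369
lip [(np.float64(-0.034), np.float64(0.0309), 10), (np.float64(-0.032), np.float64(0.029), 519), (np.float64(-0.03), np.float64(0.0284), 673), (np.float64(-0.028), np.float64(0.0284), 617), (np.float64(-0.026), np.float64(0.0292), 695), (np.float64(-0.024), np.float64(0.0378), 595), (np.float64(-0.022), np.float64(0.0383), 330), (np.float64(-0.02), np.float64(0.0383), 288), (np.float64(-0.018), np.float64(0.0383), 233), (np.float64(-0.016), np.float64(0.0381), 200), (np.float64(-0.014), np.float64(0.0378), 181), (np.float64(-0.012), np.float64(0.0369), 154)]
[ 0.5471 -0.1969  0.0858]
```

View pics/w6.png

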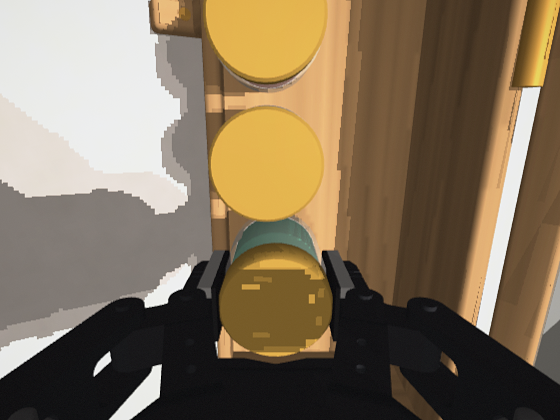

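Blue's lid is at (267,163) and the held teal at (275,305), with the spacing as planned. Teal's base is 3 mm above the board. I nudge it and set it down.

{"op": "arm_command", "data": {
  "moves": [0, 0, 0, -0.0009, 0.0015, -0.0005, 1, 0, 0, 0, -0.0009, 0.0015, -0.0005, 1, 0, 0, 0, 0, 0.0015, -0.0022, 1, 0, 0, 0, 0.0005, 0.0015, -0.0031, 1, 0, 0, 0, 0.0006, 0.0015, -0.0034, 1, 0, 0, 0, 0.0006, 0.0015, -0.0034, 1, 0, 0, 0, 0.0006, 0.0015, -0.0034, 1]
}}

```text
time_s: 17.63
eef_pos: [0.5476, -0.1963, 0.0821]
orientation: [1.923, 1.977, 0.492]
force: [-4.6, 0.4, 4.8]
opening: 0.493
finger_force: 62.0
```

{"op": "arm_command", "data": {
  "moves": [0, 0, 0, 0, 0, 0, 0.2, 0, 0, 0, 0, 0, 0, 0.2, 0, 0, 0, 0, 0, 0, 0.2, 0, 0, 0, 0, 0, 0, 0.2, 0, 0, 0, -0.0047, 0, 0.0088, 0.2, 0, 0, 0, -0.0141, 0, 0.0265, 0.2, 0, 0, 0, -0.0281, 0, 0.053, 0.2, 0, 0, 0, -0.0422, 0, 0.0795, 0.1, 0, 0, 0, -0.0516, 0.05, 0.0971, 0, 0, 0, 0, -0.0516, 0.05, 0.0971, 0, 0, 0, 0, -0.0516, 0.05, 0.0971, 0]
}}

```text
time_s: 18.55
eef_pos: [0.4957, -0.1443, 0.1802]
orientation: [1.92, 1.978, 0.493]
force: [-0.2, 0.1, 0.3]
opening: 1.002
finger_force: 0.0
```

Run:
```python
from h import *
import pickle
o=manip.get_obs(); p,d,m=snap("wrist"); print(o["time_s"],o["eef_pos"].round(4),o["force"].round(1)); pickle.dump((p,d,m,o),open("w7.pkl","wb"))
s,_,_=snap("scene")
cv2.imwrite("pics/w7.png",np.hstack([cv2.resize(p[:,:,::-1],(400,300)),cv2.resize(s[:,:,::-1],(400,300))]))
```

```text
18.55 [ 0.4957 -0.1443  0.1802] [-0.2  0.1  0.3]
```

View pics/w7.png

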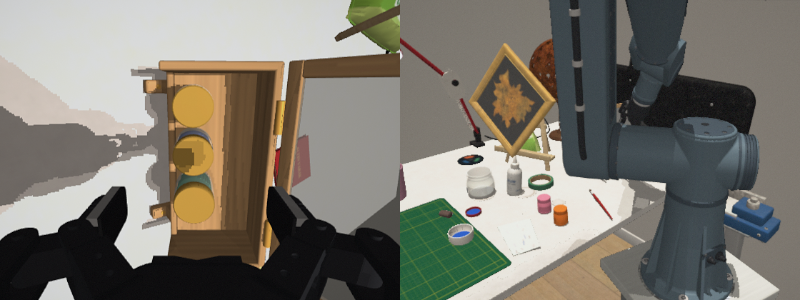

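The left half shows red (193,105), blue (193,155) and teal (193,202) in a row against the lip, with the cover open. The right half shows glue and tape undisturbed. One numeric check of gaps and standing.

```bash
python3 rel.py 270,147,28 270,217,27 270,283,29
```

```text
270,147,28 0.0958 2819 circ [ 0.0485 -0.0031] 0.0203 med [ 0.0491 -0.003   0.0959] [[0.0301, -0.0218], [0.0672, 0.0157]]
270,217,27 0.0933 2558 circ [ 0.0001 -0.0032] 0.0209 med [ 0.001  -0.0031  0.0934] [[-0.0189, -0.0222], [0.0197, 0.0162]]
270,283,29 0.0884 2477 circ [-0.0511 -0.0023] 0.0221 med [-0.0498 -0.0025  0.0885] [[-0.0708, -0.0223], [-0.0303, 0.0179]]
board -0.0311
lip []
```

```bash
python3 -c "
from bench import manip
print(manip.close_job())"
```

```text
the job is handed in; nothing more can be done
None
```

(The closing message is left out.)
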